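# Load a porcelain lamp holder through the chute's spring gate

## Robot

A 6-joint arm with a two-finger parallel gripper is mounted at the origin on the work surface. World frame = base frame: x ahead of the robot, y to its left, z up, the work surface at z = 0. Lengths are in mm, angles in degrees, forces in N, time in s.
With the tool pointing down it reaches from about 300 to 850 mm from the base axis. Payload 4.2 kg.
Tool frame: the origin (TCP) lies between the finger pads; the fingertips stand 19 mm ahead of it and the grasp point (between the pads) is the TCP; z points along the fingers, x is the direction in which the jaws open and shut, and the axes are right-handed (so a half turn about z gives the same grasp; the last joint's range is limited). The gripper opens to 91 mm and grips with 3 to 60 N. Pads are 32 mm wide; open, the fingers measure 118 mm over their backs; the gripper's body (76 mm by 178 mm) begins 60 mm behind the grasp point.
Start: joints at [-66.119, 18.312, 89.639, -0, 72.044, -1.146], TCP at [243.255, -521.029, 202.276] pointing down, gripper open.
Joint ranges: [-177.97, 177.97], [-48.28, 115.42], [12.27, 149.76], [-77.06, 257.06], [2.81, 150.46], [-146.56, 146.56]. Speed limits (degrees/s): [147.25, 147.25, 180, 180, 180, 180].

## Interface

Orientations are given as [roll, pitch, yaw] about the fixed x, y, z axes, in that order (R = Rz(yaw) Ry(pitch) Rx(roll)).
In Python, from workcell import sensors, grab_frame, env gives the robot as it stands.
- The arm moves only by the tool servo_tool, never from a script. Its argument "motion" is one flat list of numbers, 7 for each row, row after row: the shift along the world's x, y, z in mm, then the turn, a rotation vector about the world's x, y, z in rad, then the opening in per cent of the stroke, from 0 (shut) to 100 (fully open). In form: [x, y, z, rx, ry, rz, grip, x, y, z, rx, ry, rz, grip, ...]. A call has 1 to 10 rows; each row shifts and turns the commanded pose from where the row before left it; what a row does not reach is not made up. A row lasts 1/12 s, in which the tool goes at most 41.7 mm and 7.16 degrees, less where a joint would pass 70% of its speed; a pose out of reach is approached as far as the arm can. A call with a gripper value outside its range is refused whole. The fingers move at their own pace and stop on an object; "newtons" is the grip in N (left out, the last holds). Time passes only in rows, so rows that do not move let the fingers close. It gives the time, the measured TCP pose, the force and the opening at its end, in the units of the state.
- sensors.state(): the state, without advancing time (a new reading comes with each control period).
- grab_frame(name): name is "scene" or "top"; returns a dict with "image" (384x512x3 uint8, red, green, blue), "depth" (384x512 float32, mm along the optical axis (not along the pixel's ray), 0 where there is no reading), "fx", "fy", "cx", "cy" (pixels), "extrinsics" (4x4, takes a point from camera to world coordinates). Camera axes: x right, y up, looking along -z (the intrinsics and any distortion apply to the point x, -y, -z); pixel columns grow to the right and rows downward; lengths in mm; the calibration is good to about 2 mm. A picture is of the moment at which its call begins.
- env.job_done(): hands the job in, once; it reports no verdict.
The state is a dict: "time_s": time; "qpos": joint angles; "qvel": joint speeds; "effort": joint torques, N m; "ee_pos": TCP position; "ee_rot": TCP orientation; "force": force on the tool from outside, world axes, zero at the start; "torque": the same for the moment, N m; "gripper_width": finger opening in mm.
Only numpy, scipy, OpenCV 4.12 (cv2) and the standard library are available. Lean on these libraries where they do the work, as an engineer would, in place of code of your own. Each camera call takes 0.05 s, during which the arm holds its last target.

## Task

Take the tall white porcelain lamp holder, stand it on the loading lip of the chute's trough and slide it along the trough floor through the brass spring gate (do not lift it over the gate), then press it gently against the sprung stop inside until you feel the stop give about 4 mm, and keep it pressed for half a second; porcelain chips, so never drive the stop to the end of its travel. Let go and leave the holder standing upright in the trough with the gate swung shut behind it, and leave the insulator, the connector and the ground bar where they are.

Things in the scene. Friction and masses are not known exactly. Their poses are not given: they have to be found in the camera images.
- lamp_holder: white porcelain lamp holder, about 0.2 kg, standing upright on the counter: round base 46 mm in diameter and 30 mm high, then a shoulder to a straight neck 35 mm in diameter that runs from 35 to 74 mm above the underside (grip the neck); origin at the centre of the underside, z up along its axis. The squat white porcelain insulator (34 mm high) is not it.
- gateway (a point): middle of the gate line, on the trough floor, 60 mm above the counter. x points into the trough (away from the robot, the way the holder is pushed), y to the left across it, z up. The floor is level, 86 mm wide, from x = -75 mm on; before the gate it is the bare loading lip. From x = -5 mm side walls 25 mm high stand with inner faces at y = +30 and -30 mm; the top is open.
- stop_base: fixed grey block on the trough floor, 22 (x) x 58 x 22 mm, origin at the middle of its near lower edge, 166 mm past the gateway. It carries the sprung stop, whose place its pose does not tell (see stop_zone).
- stop_zone (a point): fixed point on the trough floor 120 mm past the gateway. The sprung stop, a steel plate 50 mm wide and 26 mm high square across the trough, has its face anywhere from 15 mm before to 15 mm past this point: set anew each time, not measured, to be felt for. Pushed along x it yields on a spring, 2 N per mm without preload, for 10 mm, then is rigid; released, it comes back to where it stood.
- gate (a joint): angle of the brass flap gate about its upright hinge at the left (y = +28 mm) of the gateway: 0 shut across the trough, growing to at most 1.7 as it is pushed inward (1.57 = along the left wall). A light spring shuts it (0.04 N m shut, 0.13 N m at 1.57).
- flap_tip (a point): top free corner of the gate's brass flap (it moves with the flap). The flap is 51 mm long, 3 mm thick, from 2 to 28 mm above the trough floor. A lamp holder pushed along the middle of the trough swings it open and slides past it; it swings shut by itself once the holder's axis is more than about 75 mm past the gateway.
- insulator: squat white porcelain knob insulator, 42 mm in diameter, 34 mm high, standing on the counter, origin at the underside; a bystander
- connector: chrome push-in conduit connector standing on end, 32 mm in diameter at its collar, 44 mm high, origin at the underside; a bystander
- ground_bar: green plastic ground bar with a brass strip, 110 x 14 x 20 mm, its length along its y, origin at the underside; a bystander

How it is judged:
By the outcome, as a careful person would: the job done as asked, in the order asked, and still so for the second after the job is handed in, with the robot touching nothing.
It also fails if it takes over 59 s, if anything falls off the work surface, if the arm or the gripper's body presses on something with over 40 N, if the wrist force passes 120 N, or if a joint passes its speed limit or range.

## Working session

There is one attempt and no reset: what is moved stays moved. The work goes in short steps, Python scripts to look and compute and a tool call to move; the robot and the scene stay as the last step left them, time stands still between calls to the robot, and variables do not carry over. Pictures are saved under pics/ and viewed, and the job is handed in when it is done.

Besides the shell and the picture viewer there is one more tool, called as name(argument=value, ...) on one line, values as JSON. servo_tool: Moves the arm, as the interface text tells. Its arguments: {"type":"object","properties":{"motion":{"type":"array"},"newtons":{"type":"number"}},"required":["motion"]}

```bash
mkdir -p pics; cat > h.py <<'E'
import numpy as np,cv2
from workcell import sensors,grab_frame,env
def save(name,fn):
    f=grab_frame(name); np.savez('%s.npz'%fn,**f)
    cv2.imwrite('pics/%s.png'%fn,f['image'][:,:,::-1]); return f
def load(fn): return dict(np.load('%s.npz'%fn))
def pt(f,u,v,d=None):
    u=np.asarray(u,float);v=np.asarray(v,float)
    if d is None: d=f['depth'][v.astype(int),u.astype(int)]
    p=np.stack([(u-f['cx'])/f['fx']*d,-(v-f['cy'])/f['fy']*d,-d,np.ones_like(d)],-1)
    return (p@f['extrinsics'].T)[...,:3]
def cloud(f):
    v,u=np.mgrid[:384,:512]; return pt(f,u,v)
E
python3 - <<'E'
from h import *
a=save('scene','s0');b=save('top','t0')
print(sensors.state()); print(a['extrinsics'],b['extrinsics'],a['fx'],b['fx'])
E
```

```text
{'time_s': 0.1, 'qpos': array([-6.61188525e+01,  1.83470615e+01,  8.96988818e+01, -1.07634527e-03,
        7.20440675e+01, -1.14736713e+00]), 'qvel': array([-0.02226794, -0.01876101, -0.15839226, -0.01681586, -0.02092561,
       -0.01231055]), 'effort': array([-5.34759965e-04, -4.13331878e+01, -2.32509667e+01,  7.27820140e-02,
        4.21549135e-02, -5.99067607e-05]), 'ee_pos': array([ 243.05724004, -520.58653985,  201.51717918]), 'ee_rot': array([-1.79999221e+02,  9.00133170e-02, -6.49711522e+01]), 'force': array([-0.97043192, -0.87236287, -0.60958099]), 'torque': array([ 0.00642927, -0.02217862, -0.03427728]), 'gripper_width': 91.03098376544511}
[[-8.63991897e-01 -3.06414981e-01  3.99534556e-01  1.03101041e+03]
 [ 5.03453973e-01 -5.14364294e-01  6.94235889e-01  7.84121409e+02]
 [-7.21796683e-03  8.00961443e-01  5.98672421e-01  7.80751120e+02]
 [ 0.00000000e+00  0.00000000e+00  0.00000000e+00  1.00000000e+00]] [[-2.90914499e-02  9.93378710e-01 -1.11141472e-01  4.48998648e+02]
 [-9.99489439e-01 -2.74389281e-02  1.63696760e-02 -6.48996952e+00]
 [ 1.32116847e-02  1.11560946e-01  9.93669767e-01  1.04777241e+03]
 [ 0.00000000e+00  0.00000000e+00  0.00000000e+00  1.00000000e+00]] 487.9870468164865 395.72688196189375
```

View pics/s0.png

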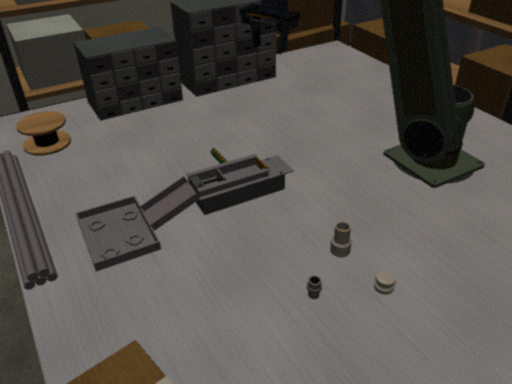

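View pics/t0.png

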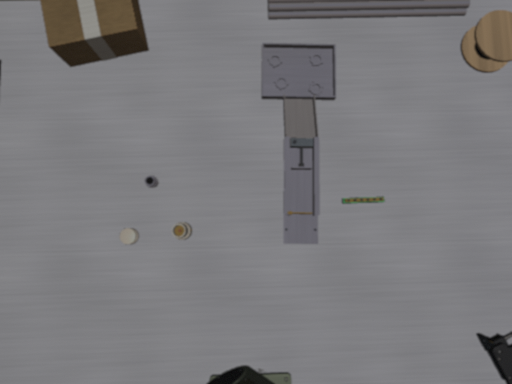

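```bash
python3 - <<'E'
from h import *
t=load('t0');s=load('s0')
c=t['image'][125:255,265:335,::-1];c=cv2.resize(c,None,fx=4.6,fy=4.6,interpolation=cv2.INTER_CUBIC)
d=t['image'][160:255,105:205,::-1];d=cv2.resize(d,None,fx=4.6,fy=4.6,interpolation=cv2.INTER_CUBIC)
o=np.zeros((600,800,3),np.uint8);o[:min(598,c.shape[0]),:c.shape[1]]=c[:600];o[:d.shape[0],330:330+d.shape[1]]=d
cv2.imwrite('pics/c0.png',np.clip(o.astype(float)*1.5,0,255).astype(np.uint8))
e=s['image'][135:305,170:410,::-1];cv2.imwrite('pics/c1.png',np.clip(cv2.resize(e,None,fx=3.3,fy=3.3,interpolation=cv2.INTER_CUBIC)*1.6,0,255).astype(np.uint8))
C=cloud(t)
np.set_printoptions(precision=1,suppress=True)
def blob(C,x0,x1,y0,y1,z0,z1):
    m=(C[...,0]>x0)&(C[...,0]<x1)&(C[...,1]>y0)&(C[...,1]<y1)&(C[...,2]>z0)&(C[...,2]<z1); return C[m]
print('counter z',np.median(C[260:300,200:260,2]))
# holder patch
for (u,v) in [(151,181),(129,237),(181,231),(301,240),(301,225),(363,200),(284,243),(318,243)]: print(u,v,C[v,u])
print(C[222:242,172:192,2].round().astype(int))
E
```

```text
counter z 0.9332080847648285
151 181 [592.8 237.9  45.7]
129 237 [452.7 296.1  34.7]
181 231 [463.7 160.6  58.4]
301 240 [ 432.9 -135.9   63.3]
301 225 [ 469.8 -137.5   63.5]
363 200 [ 531.2 -308.6   19.5]
284 243 [426.7 -93.8  60.6]
318 243 [ 422.8 -188.4    1.8]
[[   2    3    1    2    0    2    1   32   34   31   34   35   32   13
     1    1    3    3    2   -2]
 [   3   -1    1   -2    1   30   33   34   35   35   36   33   37   36
    31   14    1   -1    4   -1]
 [   0    3    0   80 1048   75   74   79   75   75   70   44   36   36
    34   29   16    1    5    2]
 [  -2    0   74   75   66   53   56   53   56   76   73   73   53   36
    32   35   32   16    1    2]
 [   3   74   76   61   57   55   57   54   55   54   56   77   72   52
    37   35   31   24   13    1]
 [  75   73   66   57   55   54   56   55   55   56   55   75   75   64
    45   32   33   28   18    1]
 [  76   70   56   62   53   56   55   57   55   58   54   56   71   71
    51   40   37   32   21    3]
 [  73   66   56   56   57   57   57   58   60   55   51   52   72   76
    61   46   33   33   27  
[... 565 characters left out ...]
6   55   53   75   74   73   59   45
    39   37   31   24    4   -3]
 [  -2   -2   74   72   73   74   76   77   73   75   71   59   43   36
    35   32   28    8    0    2]
 [   3   -2   -1   35   33   74   74   73   70   51   37   37   35   32
    32   25   10    0    5    3]
 [  -2    0    0    1    3   31   33   34   29   32   33   34   33   30
    20    0    4   -2    3    1]
 [   3    3    4    0    3    2    1   33   33   32   29   30    7    2
     2   -3    0   -1   -2   -3]
 [   2    1    2    0    0   -1    2   -1    4    1    3    3   -1    1
     2    0   -1    1    3    2]
 [   1    2    2    1    1   -1    2    0   -2    1    2    2    0    3
     0    0   -2    5    2    0]]
```

View pics/c0.png

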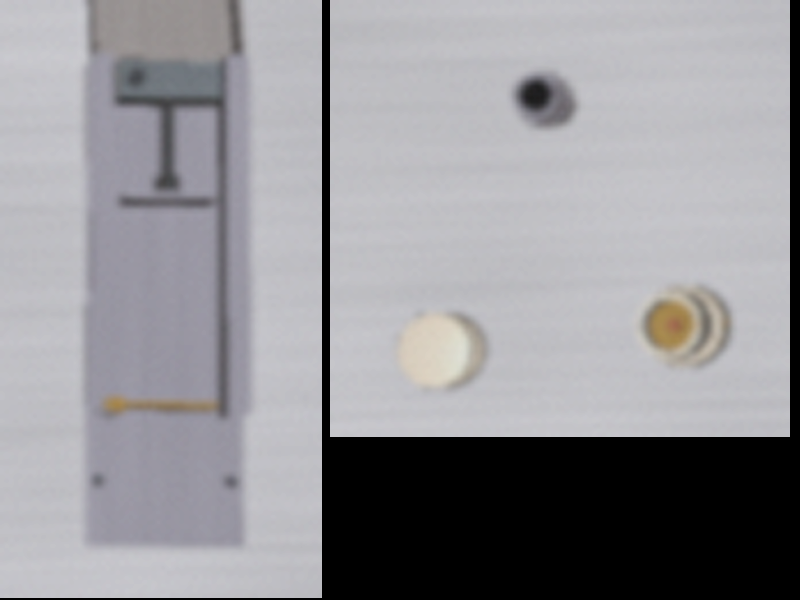

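View pics/c1.png

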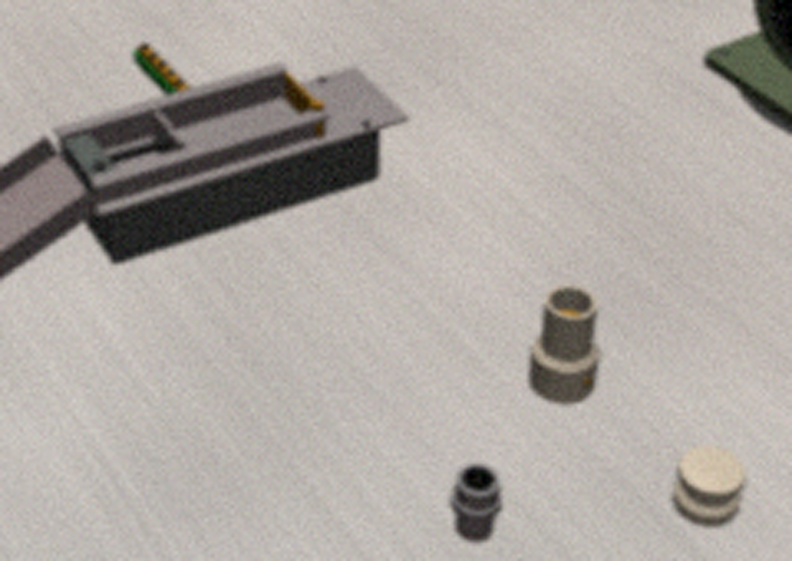

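```bash
python3 - <<'E'
from h import *
np.set_printoptions(precision=1,suppress=True)
for n in ['t0','s0']:
    f=load(n);C=cloud(f)
    def sel(x0,x1,y0,y1,z0,z1):
        return C[(C[...,0]>x0)&(C[...,0]<x1)&(C[...,1]>y0)&(C[...,1]<y1)&(C[...,2]>z0)&(C[...,2]<z1)]
    print(n)
    for nm,a,h,r in [('neck',(430,500,125,200,70,80),0,17.5),('base',(425,505,120,210,27,37),0,23)]:
        P=sel(*a)[:,:2]; c,rr=cv2.minEnclosingCircle(P.astype(np.float32)); print(nm,len(P),c,rr,P.mean(0))
    P=sel(400,700,-230,-50,54,66)[:,:2]; print('floor',cv2.minAreaRect(P.astype(np.float32)),P.min(0),P.max(0))
    P=sel(400,475,-230,-50,54,66);print('lip',cv2.minAreaRect(P[:,:2].astype(np.float32)),np.median(P[:,2]))
    W=sel(480,720,-230,-50,82,90);print('walls',len(W),cv2.minAreaRect(W[:,:2].astype(np.float32)),W.min(0),W.max(0))
f=load('t0')
def at(u,v,z):
    o=f['extrinsics'][:3,3];p=pt(f,u,v,np.array(500.));return o+(p-o)*(z-o[2])/(p-o)[2]
# crop coords -> px : u=265+X/4.6-.5..., zoom
for nm,X,Y,z in [('lipL',85,545,60),('lipR',243,546,60),('flapL',127,405,88),('flapR',217,407,88),('plateL',119,202,86),('plateR',212,202,86),('plateM',166,204,86),('blockNearL',115,100,82),('blockNearR',219,101,82),('holeL',97,480,60),('holeR',230,481,60),('wallRnear',223,415,85),('wallRfar',232,58,85)]:
    print(nm,at(265+(X+.5)/4.6-.5,125+(Y+.5)/4.6-.5,z))
for nm,X,Y,z in [('holder top',671,325,74),('base',(642+730)/2+8,325,30)]:
    print(nm,at(105+(X-330+.5)/4.6-.5,160+(Y+.5)/4.6-.5,z))
E
```

```text
t0
neck 61 (465.99908447265625, 165.30284118652344) 17.529813766479492 [464.3 165.1]
base 73 (465.6192932128906, 164.611083984375) 22.35480499267578 [465.1 156.4]
floor ((562.818115234375, -138.99600219726562), (85.86712646484375, 275.4468078613281), 87.88314819335938) [ 424.3 -183.3] [699.6 -91.1]
lip ((450.2275390625, -134.70327758789062), (85.96448516845703, 49.55707550048828), 88.3438949584961) 60.88222187744168
walls 1054 ((598.4686279296875, -140.4477081298828), (86.16725158691406, 205.82492065429688), 88.10111236572266) [ 494.8 -186.2   82. ] [700. -94.  90.]
s0
neck 87 (466.7946472167969, 166.42510986328125) 19.26427459716797 [467.9 165.7]
base 120 (468.7499694824219, 166.43272399902344) 22.177631378173828 [475.6 173.8]
floor ((562.4187622070312, -137.75099182128906), (92.04524993896484, 275.92279052734375), 88.50617980957031) [ 423.3 -187.2] [699.8 -89.3]
lip ((449.2904052734375, -134.75015258789062), (91.06378936767578, 51.54799270629883), 89.73297119140625) 60.42790243950208
walls 711 ((593.7326049804688, -141.03021240234375), (90.87007141113281, 195.7549591064453), 87.61387634277344) [ 495.2 -189.2   82. ] [693.3 -91.9  89.5]
lipL [426.5 -91.6  60. ]
lipR [ 423.5 -176.8   60. ]
flapL [ 499.8 -114.1   88. ]
flapR [ 497.4 -161.7   88. ]
plateL [ 608.7 -114.4   86. ]
plateR [ 607.3 -164.3   86. ]
plateM [ 606.9 -139.6   86. ]
blockNearL [ 665.3 -114.9   82. ]
blockNearR [ 663.2 -171.3   82. ]
holeL [461.2 -99.4  60. ]
holeR [ 458.6 -171.4   60. ]
wallRnear [ 493.2 -165.1   85. ]
wallRfar [ 686.1 -178.9   85. ]
holder top [465.4 163.5  74. ]
base [465.8 158.4  30. ]
```

servo_tool(motion=[11, 34, 0, 0, 0, 0.055, 100, 11, 34, 0, 0, 0, 0.055, 100, 11, 34, 0, 0, 0, 0.055, 100, 11, 34, 0, 0, 0, 0.055, 100, 11, 34, 0, 0, 0, 0.055, 100, 11, 34, 0, 0, 0, 0.055, 100, 11, 34, 0, 0, 0, 0.055, 100, 11, 34, 0, 0, 0, 0.055, 100, 11, 34, 0, 0, 0, 0.055, 100, 11, 34, 0, 0, 0, 0.055, 100])

```text
time_s: 0.93
ee_pos: [353.1, -179.3, 202.1]
ee_rot: [-180.0, 0.0, -33.3]
force: [1.5, 0.3, 0.7]
gripper_width: 91.2
```

servo_tool(motion=[11, 34, -6, 0, 0, 0.055, 100, 11, 34, -6, 0, 0, 0.055, 100, 11, 34, -6, 0, 0, 0.055, 100, 11, 34, -6, 0, 0, 0.055, 100, 11, 34, -6, 0, 0, 0.055, 100, 11, 34, -6, 0, 0, 0.055, 100, 11, 34, -6, 0, 0, 0.055, 100, 11, 34, -6, 0, 0, 0.055, 100, 11, 34, -6, 0, 0, 0.055, 100, 11, 34, -6, 0, 0, 0.055, 100])

```text
time_s: 1.77
ee_pos: [463.1, 160.8, 141.7]
ee_rot: [180.0, 0.0, -1.8]
force: [0.6, -0.9, -0.2]
gripper_width: 91.3
```

servo_tool(motion=[0, 0, 0, 0, 0, 0, 100, 0, 0, 0, 0, 0, 0, 100, 0, 0, 0, 0, 0, 0, 100])

```text
time_s: 2.02
ee_pos: [462.6, 158.5, 141.9]
ee_rot: [179.9, 0.1, -1.9]
force: [0.0, 0.1, -0.6]
gripper_width: 91.6
```

servo_tool(motion=[3.5, 6.5, -15, 0, 0, 0, 100, 0, 0, -20, 0, 0, 0, 100, 0, 0, -20, 0, 0, 0, 100, 0, 0, -15, 0, 0, 0, 100, 0, 0, -10, 0, 0, 0, 100, 0, 0, -5, 0, 0, 0, 100, 0, 0, 0, 0, 0, 0, 100, 0, 0, 0, 0, 0, 0, 100])

```text
time_s: 2.68
ee_pos: [467.2, 165.1, 57.9]
ee_rot: [-180.0, -0.1, -2.0]
force: [0.1, 1.1, 0.0]
gripper_width: 91.2
```

```bash
python3 - <<'E'
from h import *
a=save('scene','s1');b=save('top','t1')
e=a['image'][200:300,270:410,::-1];e=cv2.resize(e,(560,400),interpolation=cv2.INTER_CUBIC)
cv2.imwrite('pics/c2.png',np.clip(e*1.6,0,255).astype(np.uint8))
E
```

```text
(no output)
```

View pics/c2.png

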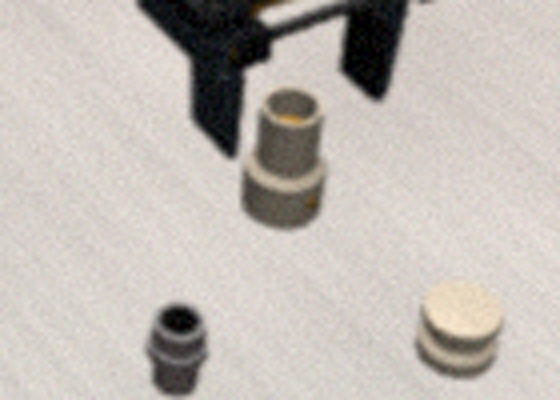

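```bash
python3 - <<'E'
from h import *
np.set_printoptions(precision=1,suppress=True)
def proj(f,p):
    q=np.linalg.inv(f['extrinsics'])@np.append(p,1); return np.array([f['cx']+f['fx']*q[0]/-q[2], f['cy']-f['fy']*q[1]/-q[2]])
a=load('s1')
for p in [(467,165,38),(467,165,74),(467,165,0),(512,181,38),(512,149,38),(421,181,38),(421,149,38)]:
    r=proj(a,p); print(p,r,(r-[270,200])*4)
C=cloud(a)
for X,Y in [(235,140),(215,110),(375,85),(360,60),(290,190),(290,100),(285,140)]:
    u,v=270+X//4,200+Y//4; print(X,Y,C[v,u])
t=load('t1');e=t['image'][190:280,120:260,::-1];cv2.imwrite('pics/c3.png',np.clip(cv2.resize(e,None,fx=5,fy=5,interpolation=cv2.INTER_CUBIC)*1.6,0,255).astype(np.uint8))
E
```

```text
(467, 165, 38) [341.  238.4] [284.2 153.7]
(467, 165, 74) [342.5 226.3] [290.1 105.2]
(467, 165, 0) [339.5 250.7] [278.1 202.9]
(512, 181, 38) [329.2 249.7] [236.7 198.9]
(512, 149, 38) [320.6 241.2] [202.4 164.8]
(421, 181, 38) [361.6 235.5] [366.3 142.2]
(421, 149, 38) [352.6 227.6] [330.5 110.4]
235 140 [519.6 181.1  84.7]
215 110 [523.5 166.9  98.3]
375 85 [421.6 179.   79.9]
360 60 [421.1 166.7  88.2]
290 190 [476.9 182.4  30.4]
290 100 [457.9 152.8  64.8]
285 140 [479.4 177.1  63.3]
```

View pics/c3.png

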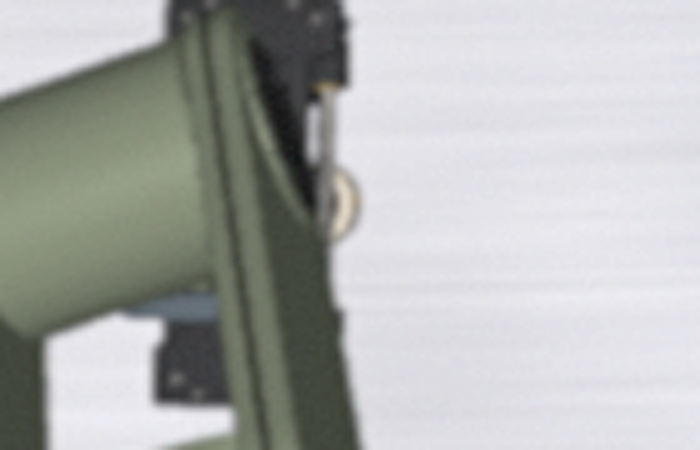

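```bash
python3 - <<'E'
from h import *
s=sensors.state();print(s['time_s'],s['ee_pos'],s['qpos'])
a=save('scene','s2')
e=a['image'][200:300,270:410,::-1];e=cv2.resize(e,(560,400),interpolation=cv2.INTER_CUBIC)
cv2.imwrite('pics/c4.png',np.clip(e*1.6,0,255).astype(np.uint8))
C=cloud(a)
m=(C[...,0]>508)&(C[...,0]<535)&(C[...,1]>140)&(C[...,1]<190)&(C[...,2]>20)&(C[...,2]<110)
print(np.percentile(C[m][:,2],[0,2,10,50]))
m=(C[...,0]>405)&(C[...,0]<430)&(C[...,1]>140)&(C[...,1]<190)&(C[...,2]>20)&(C[...,2]<110)
print(np.percentile(C[m][:,2],[0,2,10,50]))
E
```

```text
2.7833 [467.5429024  165.48344803  58.2721628 ] [ 1.81648964e+01  1.94442400e+01  1.11578554e+02 -4.71801028e-03
  4.88512989e+01  2.01390677e+01]
[71.9430759  75.67319687 78.29582432 93.23504283]
[68.68655001 71.08182121 75.23770317 90.91797026]
```

View pics/c4.png

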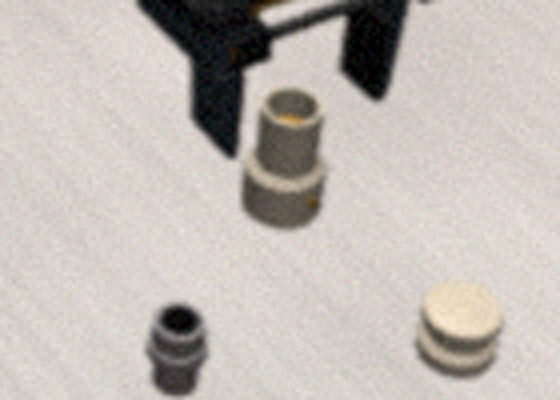

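servo_tool(motion=[0, 0, 30, 0, 0, 0, 50, 0, 0, 30, 0, 0, 0, 45, 0, 0, 0, 0, 0, 0, 45, 0, 0, 0, 0, 0, 0, 45, 0, 0, 0, 0, 0, 0, 45, 0, 0, 0, 0, 0, 0, 45], newtons=20)

```text
time_s: 3.33
ee_pos: [465.9, 165.2, 116.4]
ee_rot: [180.0, 0.1, -1.9]
force: [-0.2, 0.2, -0.1]
gripper_width: 54.0
```

```bash
python3 - <<'E'
from h import *
s=sensors.state();print(s['time_s'],s['ee_pos'],s['gripper_width'])
a=save('scene','s3')
e=a['image'][170:300,270:410,::-1];e=cv2.resize(e,(560,520),interpolation=cv2.INTER_CUBIC)
cv2.imwrite('pics/c5.png',np.clip(e*1.6,0,255).astype(np.uint8))
C=cloud(a)
m=(C[...,0]>405)&(C[...,0]<535)&(C[...,1]>140)&(C[...,1]<190)&(C[...,2]>78)&(C[...,2]<160)
P=C[m]
for x in range(410,535,10):
    Q=P[(P[:,0]>=x)&(P[:,0]<x+10)]; print(x,len(Q),Q[:,2].min() if len(Q) else 0)
E
```

```text
3.3333 [465.89512767 165.20176753 116.42514321] 53.96828630518939
410 0 0
420 1 140.59952431102874
430 123 128.02437865901857
440 39 129.85480294609192
450 0 0
460 0 0
470 1 78.03955524585126
480 0 0
490 17 128.34839666742573
500 112 130.1865644313093
510 0 0
520 0 0
530 0 0
```

View pics/c5.png

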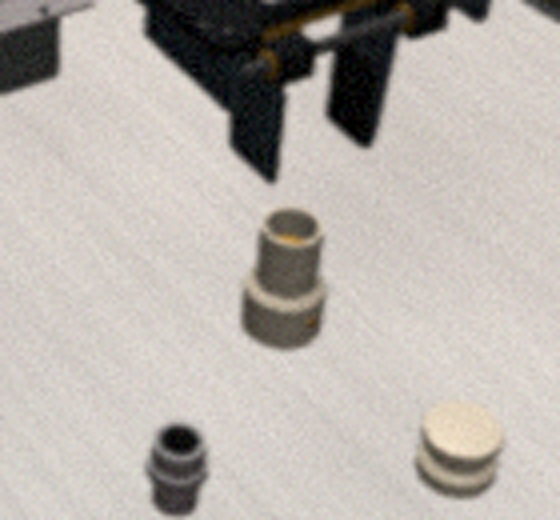

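```bash
python3 - <<'E'
from h import *
np.set_printoptions(precision=0,suppress=True,linewidth=200)
a=load('s3')
e=a['image'][120:240,270:400,::-1];e=cv2.resize(e,(780,720)[:2],interpolation=cv2.INTER_CUBIC)[:600]
cv2.imwrite('pics/c6.png',np.clip(e*2.2,0,255).astype(np.uint8))
C=cloud(a)
for v in range(216,140,-4):
    print(v,[tuple(C[v,u].round().astype(int)) for u in (332,336,360)])
E
```

```text
216 [(np.int64(409), np.int64(58), np.int64(3)), (np.int64(397), np.int64(60), np.int64(-1)), (np.int64(348), np.int64(93), np.int64(2))]
212 [(np.int64(397), np.int64(43), np.int64(1)), (np.int64(503), np.int64(180), np.int64(140)), (np.int64(336), np.int64(79), np.int64(0))]
208 [(np.int64(504), np.int64(167), np.int64(142)), (np.int64(505), np.int64(180), np.int64(152)), (np.int64(327), np.int64(68), np.int64(2))]
204 [(np.int64(503), np.int64(164), np.int64(150)), (np.int64(505), np.int64(179), np.int64(161)), (np.int64(441), np.int64(182), np.int64(138))]
200 [(np.int64(503), np.int64(164), np.int64(161)), (np.int64(507), np.int64(180), np.int64(173)), (np.int64(439), np.int64(178), np.int64(145))]
196 [(np.int64(508), np.int64(167), np.int64(175)), (np.int64(507), np.int64(179), np.int64(183)), (np.int64(441), np.int64(178), np.int64(156))]
192 [(np.int64(507), np.int64(165), np.int64(184)), (np.int64(509), np.int64(180), np.int64(194)), (np.int64(438), np.int64(174), np.int64(164))]
188 [(np.int64(533), np.int64(195), np.int64(223)), (np.int64(524), np.int64(196), np.int64(220
[... 947 characters left out ...]
p.int64(145), np.int64(247)), (np.int64(490), np.int64(147), np.int64(246)), (np.int64(467), np.int64(191), np.int64(263))]
156 [(np.int64(239), np.int64(-167), np.int64(1)), (np.int64(485), np.int64(140), np.int64(250)), (np.int64(467), np.int64(190), np.int64(272))]
152 [(np.int64(226), np.int64(-185), np.int64(1)), (np.int64(218), np.int64(-176), np.int64(4)), (np.int64(467), np.int64(188), np.int64(279))]
148 [(np.int64(213), np.int64(-202), np.int64(2)), (np.int64(200), np.int64(-199), np.int64(0)), (np.int64(481), np.int64(202), np.int64(300))]
144 [(np.int64(199), np.int64(-221), np.int64(3)), (np.int64(188), np.int64(-215), np.int64(2)), (np.int64(480), np.int64(199), np.int64(307))]
```

View pics/c6.png

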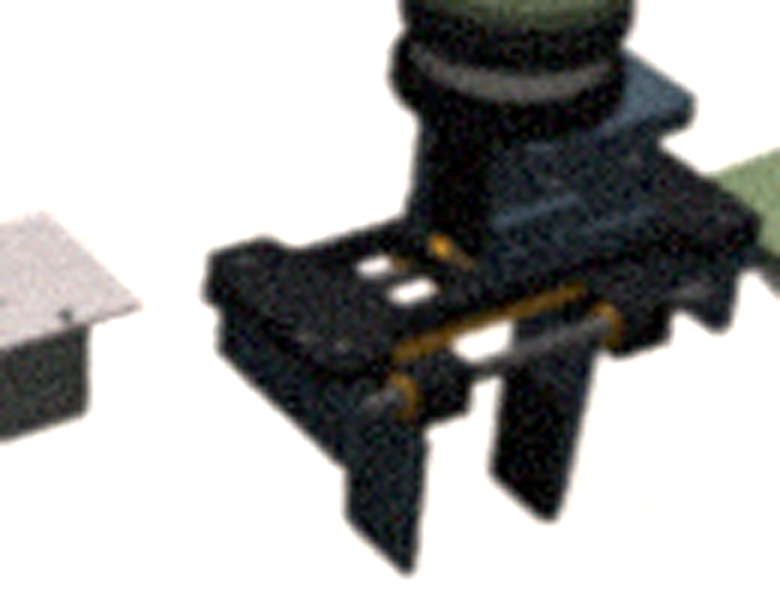

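servo_tool(motion=[0, 0, 0, 0, 0, 0, 100, 0, 0, 0, 0, 0, 0, 100, 0, 0, -10, 0, 0, 0, 100, 0, 0, -25, 0, 0, 0, 100, 0, 0, -25, 0, 0, 0, 100, 0, 0, -15, 0, 0, 0, 100, 0, 0, -8, 0, 0, 0, 100, 0, 0, -4, 0, 0, 0, 100, 0, 0, 0, 0, 0, 0, 100])

```text
time_s: 4.13
ee_pos: [466.4, 165.3, 29.4]
ee_rot: [180.0, 0.1, -1.9]
force: [-0.9, -1.0, 1.1]
gripper_width: 90.9
```

```bash
python3 - <<'E'
from h import *
s=sensors.state();print(s['time_s'],s['ee_pos'],s['gripper_width'],s['force'])
a=save('scene','s4')
e=a['image'][170:300,270:410,::-1];e=cv2.resize(e,(560,520),interpolation=cv2.INTER_CUBIC)
cv2.imwrite('pics/c7.png',np.clip(e*2,0,255).astype(np.uint8))
C=cloud(a)
for x0,x1 in ((400,430),(508,535)):
  m=(C[...,0]>x0)&(C[...,0]<x1)&(C[...,1]>140)&(C[...,1]<190)&(C[...,2]>15)&(C[...,2]<110)
  print(np.percentile(C[m][:,2],[0,2,10,50]))
E
```

```text
4.1333 [466.38174931 165.33506596  29.42718279] 90.89086522722187 [-0.91252866 -1.00831953  1.07629369]
[40.89024729 42.46940726 48.51340027 75.95029711]
[40.06362924 43.86980792 50.30480345 70.79772403]
```

View pics/c7.png

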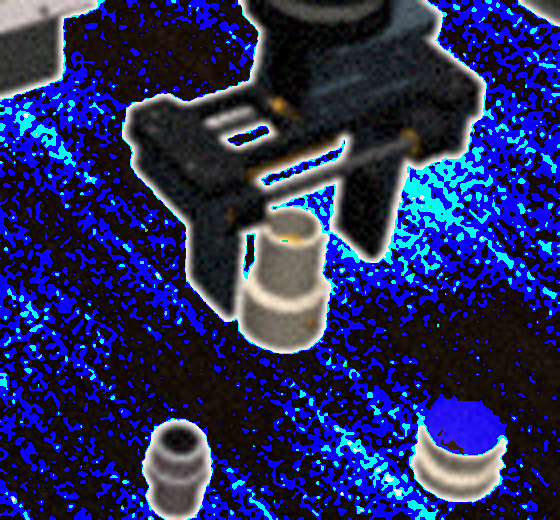

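servo_tool(motion=[0, 0, -1.5, 0, 0, 0, 100, 0, 0, 0, 0, 0, 0, 30, 0, 0, 0, 0, 0, 0, 30, 0, 0, 0, 0, 0, 0, 30, 0, 0, 0, 0, 0, 0, 30, 0, 0, 0, 0, 0, 0, 30, 0, 0, 0, 0, 0, 0, 30, 0, 0, 0, 0, 0, 0, 30], newtons=25)

```text
time_s: 4.85
ee_pos: [466.8, 165.5, 28.8]
ee_rot: [-180.0, -0.0, -1.9]
force: [0.6, -0.4, 0.4]
gripper_width: 47.5
```

servo_tool(motion=[0, 0, 0, 0, 0, 0, 30, 0, 0, 0, 0, 0, 0, 30, 0, 0, 0, 0, 0, 0, 30])

```text
time_s: 5.1
ee_pos: [466.6, 165.4, 28.7]
ee_rot: [180.0, 0.0, -1.9]
force: [0.5, 0.4, 0.1]
gripper_width: 34.7
```

servo_tool(motion=[0, 0, 5, 0, 0, 0, 30, 0, 0, 15, 0, 0, 0, 30, 0, 0, 30, 0, 0, 0, 30, 0, 0, 20, 0, 0, 0, 30, 0, 0, 10, 0, 0, 0, 30, 0, 0, 0, 0, 0, 0, 30, 0, 0, 0, 0, 0, 0, 30])

```text
time_s: 5.68
ee_pos: [466.4, 165.4, 108.5]
ee_rot: [180.0, 0.0, -1.9]
force: [0.3, -0.0, -2.7]
gripper_width: 34.8
```

servo_tool(motion=[-1, -10, 0, 0, 0, 0, 30, -1, -25, 0, 0, 0, 0, 30, -1.5, -35, 0, 0, 0, 0, 30, -1.5, -40, 0, 0, 0, 0, 30, -1.5, -40, 0, 0, 0, 0, 30, -1.5, -40, 0, 0, 0, 0, 30, -1.5, -40, 0, 0, 0, 0, 30, -1, -35, 0, 0, 0, 0, 30, -1, -25, 0, 0, 0, 0, 30, 0, -10, 0, 0, 0, 0, 30])

```text
time_s: 6.52
ee_pos: [453.5, -137.8, 107.3]
ee_rot: [180.0, 0.2, -2.1]
force: [0.2, 0.5, -2.0]
gripper_width: 34.6
```

servo_tool(motion=[0, 0, 0, 0, 0, 0, 30, 0, 0, 0, 0, 0, 0, 30, 0, 0, 0, 0, 0, 0, 30])

```text
time_s: 6.77
ee_pos: [454.6, -133.3, 108.1]
ee_rot: [-179.9, 0.1, -1.9]
force: [-0.3, 0.2, -1.8]
gripper_width: 34.5
```

```bash
python3 - <<'E'
from h import *
s=sensors.state();print(s['time_s'],s['ee_pos'],s['gripper_width'],s['force'])
a=save('scene','s5');b=save('top','t5')
e=a['image'][80:230,170:350,::-1];e=cv2.resize(e,(720,600),interpolation=cv2.INTER_CUBIC)
cv2.imwrite('pics/c8.png',np.clip(e.astype(float)*1.7,0,255).astype(np.uint8))
e=b['image'][125:265,255:375,::-1];e=cv2.resize(e,(480,560),interpolation=cv2.INTER_CUBIC)
cv2.imwrite('pics/c9.png',np.clip(e.astype(float)*1.5,0,255).astype(np.uint8))
E
```

```text
6.7667 [ 454.63176675 -133.34400129  108.14204494] 34.54818469836184 [-0.26414157  0.20413968 -1.83490415]
```

View pics/c8.png

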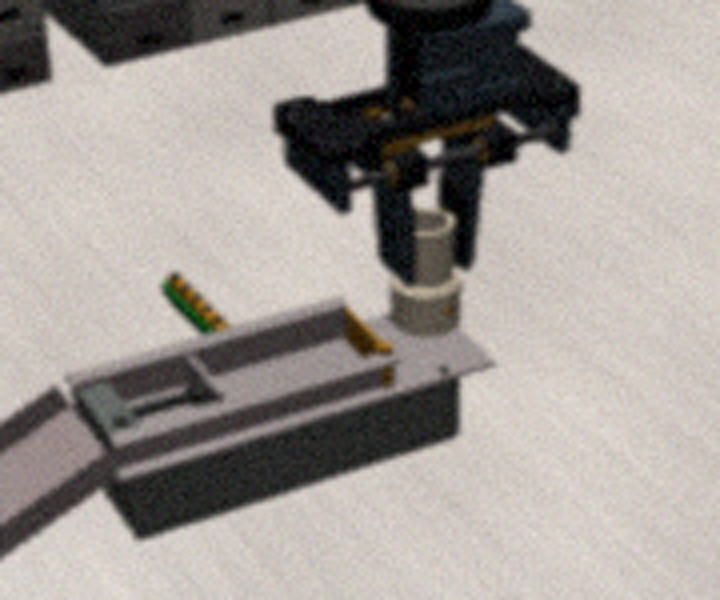

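View pics/c9.png

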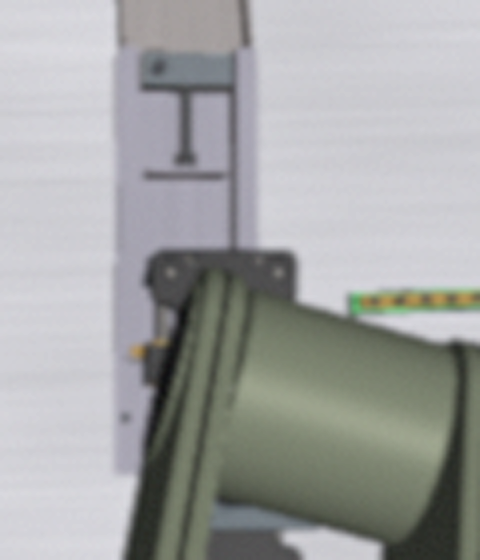

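servo_tool(motion=[0, -1, -6, 0, 0, 0, 30, 0, -1, -6, 0, 0, 0, 30, 0, 0, -4, 0, 0, 0, 30, 0, 0, -1, 0, 0, 0, 30, 0, 0, 0, 0, 0, 0, 30, 0, 0, 0, 0, 0, 0, 30])

```text
time_s: 7.37
ee_pos: [455.3, -136.5, 91.6]
ee_rot: [-180.0, 0.0, -1.9]
force: [-0.6, -0.5, -1.9]
gripper_width: 34.6
```

servo_tool(motion=[0, 0, -1, 0, 0, 0, 30, 0, 0, 0, 0, 0, 0, 30])

```text
time_s: 7.53
ee_pos: [455.3, -136.6, 90.8]
ee_rot: [180.0, -0.0, -2.0]
force: [-0.5, 0.2, -0.8]
gripper_width: 34.9
```

servo_tool(motion=[0, 0, -0.5, 0, 0, 0, 30, 0, 0, 0, 0, 0, 0, 30])

```text
time_s: 7.7
ee_pos: [455.3, -136.6, 90.3]
ee_rot: [180.0, -0.0, -2.0]
force: [-0.2, -0.3, -0.9]
gripper_width: 34.7
```

servo_tool(motion=[0, 0, -0.5, 0, 0, 0, 30, 0, 0, 0, 0, 0, 0, 30])

```text
time_s: 7.87
ee_pos: [455.2, -136.5, 89.7]
ee_rot: [-180.0, -0.0, -2.0]
force: [-0.3, -0.3, -1.5]
gripper_width: 34.7
```

servo_tool(motion=[0, 0, -0.5, 0, 0, 0, 30, 0, 0, 0, 0, 0, 0, 30])

```text
time_s: 8.03
ee_pos: [455.2, -136.5, 89.2]
ee_rot: [-180.0, -0.0, -2.0]
force: [-0.4, 0.7, -1.8]
gripper_width: 34.4
```

servo_tool(motion=[0, 0, -0.5, 0, 0, 0, 30, 0, 0, 0, 0, 0, 0, 30])

```text
time_s: 8.2
ee_pos: [455.3, -136.5, 88.7]
ee_rot: [180.0, -0.0, -1.9]
force: [0.9, -0.4, -1.4]
gripper_width: 34.4
```

servo_tool(motion=[0, 0, -0.5, 0, 0, 0, 30, 0, 0, 0, 0, 0, 0, 30])

```text
time_s: 8.37
ee_pos: [455.3, -136.6, 88.7]
ee_rot: [180.0, -0.0, -1.9]
force: [-1.7, 1.0, 2.7]
gripper_width: 34.6
```

servo_tool(motion=[2, 0, 0.2, 0, 0, 0, 30, 4, -0.1, 0, 0, 0, 0, 30, 5, -0.2, 0, 0, 0, 0, 30, 5, -0.2, 0, 0, 0, 0, 30, 5, -0.2, 0, 0, 0, 0, 30, 5, -0.2, 0, 0, 0, 0, 30, 5, -0.2, 0, 0, 0, 0, 30, 5, -0.2, 0, 0, 0, 0, 30, 5, -0.2, 0, 0, 0, 0, 30, 4, -0.1, 0, 0, 0, 0, 30])

```text
time_s: 9.2
ee_pos: [495.1, -137.8, 88.9]
ee_rot: [-180.0, 0.7, -1.9]
force: [-16.0, 0.1, 17.9]
gripper_width: 34.9
```

servo_tool(motion=[5, -0.2, 0, 0, 0, 0, 30, 5, -0.2, 0, 0, 0, 0, 30, 5, -0.2, 0, 0, 0, 0, 30, 5, -0.1, 0, 0, 0, 0, 30])

```text
time_s: 9.53
ee_pos: [516.7, -139.7, 88.8]
ee_rot: [179.9, 0.5, -1.9]
force: [-10.5, -3.6, 9.9]
gripper_width: 34.8
```

```bash
python3 - <<'E'
from h import *
s=sensors.state();print(s['time_s'],s['ee_pos'],s['gripper_width'],s['force'])
a=save('scene','s6')
e=a['image'][80:230,170:350,::-1];e=cv2.resize(e,(720,600),interpolation=cv2.INTER_CUBIC)
cv2.imwrite('pics/c10.png',np.clip(e.astype(float)*1.7,0,255).astype(np.uint8))
E
```

```text
9.5333 [ 516.73255478 -139.74494455   88.82641447] 34.76746820518733 [-10.51805366  -3.6398693    9.91607449]
```

View pics/c10.png

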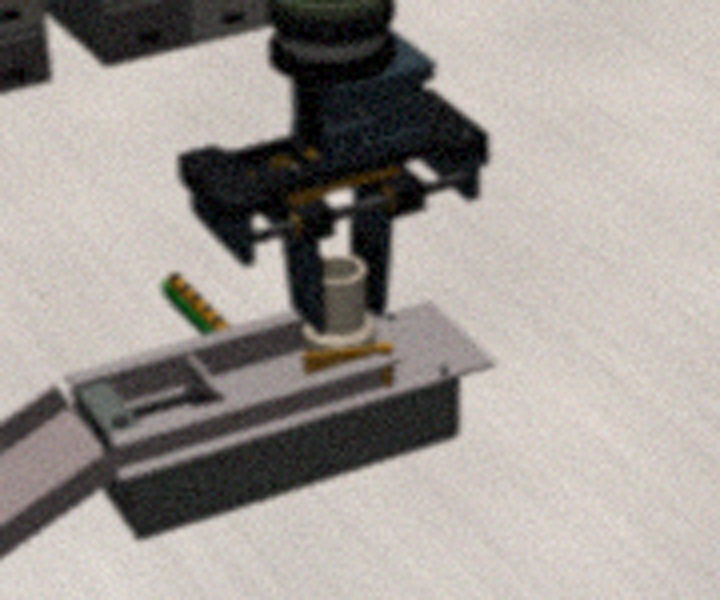

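servo_tool(motion=[0, 0, 0.4, 0, 0, 0, 30, 0, 0, 0, 0, 0, 0, 30])

```text
time_s: 9.75
ee_pos: [518.8, -140.0, 88.8]
ee_rot: [179.9, 0.2, -1.9]
force: [-5.4, -3.5, 5.8]
gripper_width: 34.8
```

servo_tool(motion=[3, -0.1, 0, 0, 0, 0, 30, 4, -0.1, 0, 0, 0, 0, 30, 4, -0.1, 0, 0, 0, 0, 30, 4, -0.1, 0, 0, 0, 0, 30, 3, -0.1, 0, 0, 0, 0, 30])

```text
time_s: 10.17
ee_pos: [537.3, -140.3, 88.8]
ee_rot: [179.9, 0.2, -1.9]
force: [-6.8, -3.6, 5.1]
gripper_width: 34.6
```

servo_tool(motion=[4, -0.1, 0, 0, 0, 0, 30, 4, -0.1, 0, 0, 0, 0, 30, 4, -0.1, 0, 0, 0, 0, 30, 4, 0, 0.1, 0, 0, 0, 30, 4, 0, 0, 0, 0, 0, 30, 3, 0, 0, 0, 0, 0, 30, 0, 0, 0, 0, 0, 0, 30])

```text
time_s: 10.75
ee_pos: [563.0, -140.0, 88.8]
ee_rot: [180.0, -0.2, -1.9]
force: [1.8, -3.6, -1.6]
gripper_width: 34.3
```

```bash
python3 - <<'E'
from h import *
s=sensors.state();print(s['time_s'],s['ee_pos'],s['gripper_width'],s['force'])
a=save('scene','s7');b=save('top','t7')
e=a['image'][110:230,170:310,::-1];e=cv2.resize(e,(700,600),interpolation=cv2.INTER_CUBIC)
cv2.imwrite('pics/c11.png',np.clip(e.astype(float)*1.7,0,255).astype(np.uint8))
E
```

```text
10.75 [ 563.04703911 -140.04013853   88.78985638] 34.31023259642966 [ 1.75048055 -3.56622528 -1.61090172]
```

View pics/c11.png

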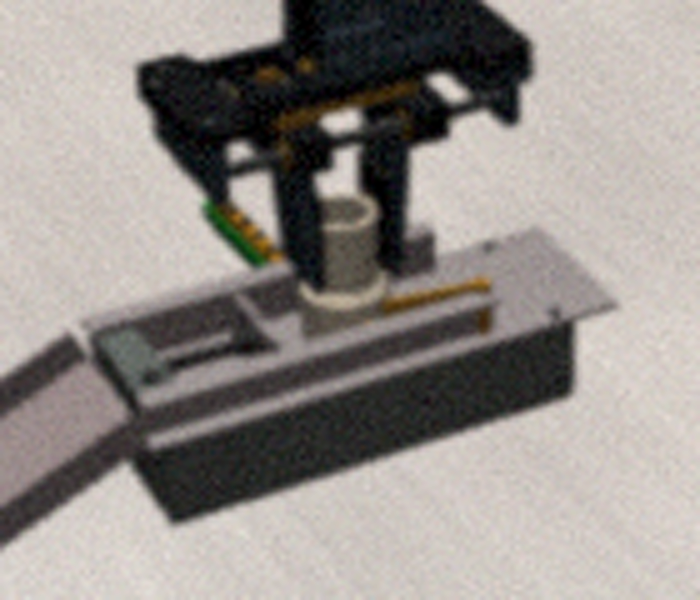

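servo_tool(motion=[2, -0.1, -0.2, 0, 0, 0, 30, 2.5, 0, 0, 0, 0, 0, 30, 2.5, -0.1, 0, 0, 0, 0, 30, 2, 0, 0, 0, 0, 0, 30, 2, 0, 0, 0, 0, 0, 30, 0, 0, 0, 0, 0, 0, 30])

```text
time_s: 11.35
ee_pos: [572.4, -139.2, 88.8]
ee_rot: [-179.9, 0.0, -2.0]
force: [-1.1, -0.1, 1.9]
gripper_width: 34.7
```

servo_tool(motion=[1, 0, 0, 0, 0, 0, 30, 1, 0, 0, 0, 0, 0, 30, 0, 0, 0, 0, 0, 0, 30])

```text
time_s: 11.6
ee_pos: [574.3, -139.5, 88.8]
ee_rot: [-180.0, -0.0, -2.0]
force: [-1.9, 0.1, 1.4]
gripper_width: 34.5
```

servo_tool(motion=[1, 0, 0, 0, 0, 0, 30, 1, 0, 0, 0, 0, 0, 30, 0, 0, 0, 0, 0, 0, 30])

```text
time_s: 11.85
ee_pos: [576.6, -139.8, 88.7]
ee_rot: [180.0, -0.0, -2.0]
force: [0.0, 0.6, 1.6]
gripper_width: 34.7
```

servo_tool(motion=[1, 0, 0, 0, 0, 0, 30, 1, 0, 0, 0, 0, 0, 30, 0, 0, 0, 0, 0, 0, 30])

```text
time_s: 12.1
ee_pos: [578.6, -139.9, 88.7]
ee_rot: [180.0, -0.0, -1.9]
force: [-1.0, -0.1, -0.6]
gripper_width: 34.3
```

servo_tool(motion=[1, 0, 0, 0, 0, 0, 30, 1, 0, 0, 0, 0, 0, 30, 0, 0, 0, 0, 0, 0, 30])

```text
time_s: 12.35
ee_pos: [580.6, -139.9, 88.7]
ee_rot: [180.0, -0.0, -2.0]
force: [0.6, -0.3, 0.2]
gripper_width: 34.6
```

servo_tool(motion=[1, 0, 0, 0, 0, 0, 30, 0, 0, 0, 0, 0, 0, 30])

```text
time_s: 12.52
ee_pos: [581.5, -139.8, 88.7]
ee_rot: [-180.0, -0.0, -1.9]
force: [-0.4, 0.2, 0.5]
gripper_width: 34.4
```

servo_tool(motion=[1, 0, 0, 0, 0, 0, 30, 0, 0, 0, 0, 0, 0, 30])

```text
time_s: 12.68
ee_pos: [582.5, -139.8, 88.7]
ee_rot: [180.0, -0.0, -1.9]
force: [-0.9, 0.5, 0.0]
gripper_width: 34.4
```

servo_tool(motion=[1, 0, 0, 0, 0, 0, 30, 0, 0, 0, 0, 0, 0, 30])

```text
time_s: 12.85
ee_pos: [583.5, -139.8, 88.8]
ee_rot: [-180.0, -0.0, -2.0]
force: [-1.5, -0.5, -0.5]
gripper_width: 34.6
```

servo_tool(motion=[1, 0, 0, 0, 0, 0, 30, 0, 0, 0, 0, 0, 0, 30])

```text
time_s: 13.02
ee_pos: [584.5, -139.8, 88.8]
ee_rot: [-180.0, -0.0, -1.9]
force: [0.7, -0.1, -0.7]
gripper_width: 34.3
```

servo_tool(motion=[1, 0, 0, 0, 0, 0, 30, 0, 0, 0, 0, 0, 0, 30])

```text
time_s: 13.18
ee_pos: [585.5, -139.8, 88.7]
ee_rot: [-180.0, -0.0, -1.9]
force: [-0.4, 0.1, -0.6]
gripper_width: 34.5
```

servo_tool(motion=[1, 0, 0, 0, 0, 0, 30, 0, 0, 0, 0, 0, 0, 30])

```text
time_s: 13.35
ee_pos: [586.5, -139.8, 88.7]
ee_rot: [-180.0, -0.0, -2.0]
force: [-0.1, -0.0, -0.9]
gripper_width: 34.6
```

servo_tool(motion=[1, 0, 0, 0, 0, 0, 30, 0, 0, 0, 0, 0, 0, 30])

```text
time_s: 13.52
ee_pos: [587.5, -139.8, 88.7]
ee_rot: [180.0, -0.0, -1.9]
force: [-0.1, -0.0, -1.0]
gripper_width: 34.3
```

```bash
python3 - <<'E'
from h import *
F=[]
for i in range(4):
    b=save('top','t8');s=sensors.state();F.append(s['force'])
print(s['time_s'],s['ee_pos'],np.array(F))
a=save('scene','s8')
e=a['image'][110:230,170:310,::-1];e=cv2.resize(e,(700,600),interpolation=cv2.INTER_CUBIC)
cv2.imwrite('pics/c12.png',np.clip(e.astype(float)*1.7,0,255).astype(np.uint8))
e=b['image'][125:245,255:355,::-1];e=cv2.resize(e,(500,600),interpolation=cv2.INTER_CUBIC)
cv2.imwrite('pics/c13.png',np.clip(e.astype(float)*1.7,0,255).astype(np.uint8))
E
```

```text
13.7167 [ 587.46582946 -139.82884278   88.72604787] [[-0.0308842   0.62225237 -0.40857693]
 [ 0.38389422  0.03329552 -1.20895091]
 [-0.10525143  0.1785203  -1.86649257]
 [ 0.15554331  0.45858379 -1.28965301]]
```

View pics/c12.png

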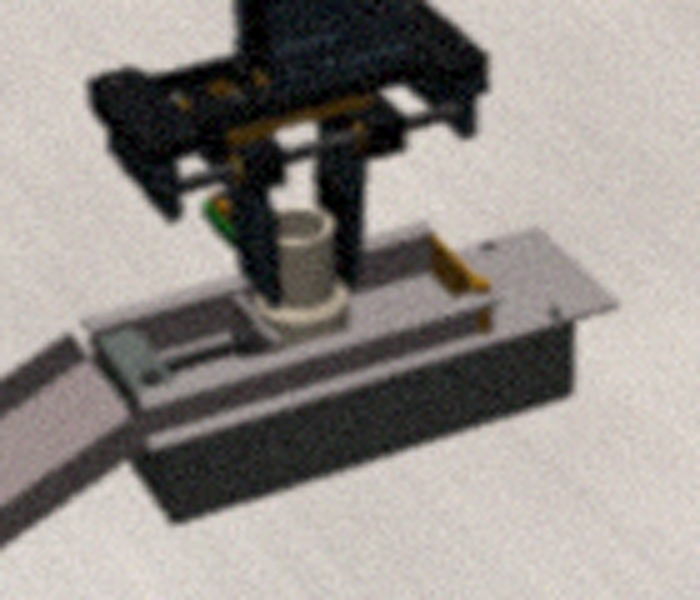

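View pics/c13.png

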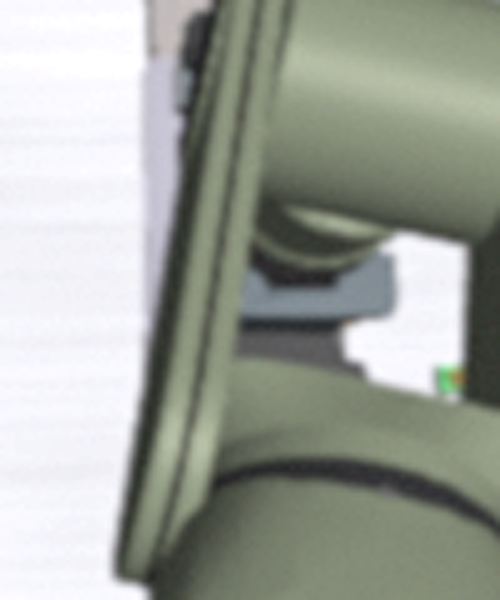

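servo_tool(motion=[1, 0, -0.2, 0, 0, 0, 30, 0, 0, 0, 0, 0, 0, 30])

```text
time_s: 13.93
ee_pos: [587.8, -139.9, 88.8]
ee_rot: [180.0, 0.1, -1.9]
force: [-2.7, 0.9, 1.5]
gripper_width: 34.3
```

servo_tool(motion=[1, 0, 0, 0, 0, 0, 30, 0, 0, 0, 0, 0, 0, 30, 0, 0, 0, 0, 0, 0, 30])

```text
time_s: 14.18
ee_pos: [588.5, -139.8, 88.8]
ee_rot: [180.0, 0.1, -1.9]
force: [-5.4, 0.4, 3.3]
gripper_width: 34.7
```

servo_tool(motion=[1, 0, 0, 0, 0, 0, 30, 0, 0, 0, 0, 0, 0, 30, 0, 0, 0, 0, 0, 0, 30])

```text
time_s: 14.43
ee_pos: [589.2, -139.9, 88.8]
ee_rot: [180.0, 0.1, -1.9]
force: [-5.8, 0.2, 4.6]
gripper_width: 34.6
```

servo_tool(motion=[1, 0, 0.2, 0, 0, 0, 30, 0, 0, 0, 0, 0, 0, 30, 0, 0, 0, 0, 0, 0, 30])

```text
time_s: 14.68
ee_pos: [589.8, -139.9, 88.8]
ee_rot: [180.0, 0.2, -1.9]
force: [-5.9, -0.7, 4.2]
gripper_width: 34.7
```

servo_tool(motion=[1, 0, 0.1, 0, 0, 0, 30, 0, 0, 0, 0, 0, 0, 30, 0, 0, 0, 0, 0, 0, 30])

```text
time_s: 14.93
ee_pos: [590.2, -139.9, 88.8]
ee_rot: [180.0, 0.2, -1.9]
force: [-7.0, -0.4, 5.2]
gripper_width: 34.6
```

servo_tool(motion=[1, 0, 0.1, 0, 0, 0, 30, 0, 0, 0, 0, 0, 0, 30, 0, 0, 0, 0, 0, 0, 30])

```text
time_s: 15.18
ee_pos: [590.7, -139.9, 88.9]
ee_rot: [180.0, 0.3, -1.9]
force: [-9.3, -0.4, 6.1]
gripper_width: 34.4
```

servo_tool(motion=[0.6, 0, 0.1, 0, 0, 0, 30, 0, 0, 0, 0, 0, 0, 30, 0, 0, 0, 0, 0, 0, 30])

```text
time_s: 15.43
ee_pos: [590.9, -139.9, 88.9]
ee_rot: [180.0, 0.4, -1.9]
force: [-8.4, -0.8, 5.8]
gripper_width: 35.0
```

servo_tool(motion=[0.5, 0, 0.1, 0, -0.006, 0, 30, 0, 0, 0, 0, 0, 0, 30, 0, 0, 0, 0, 0, 0, 30])

```text
time_s: 15.68
ee_pos: [591.1, -139.9, 88.8]
ee_rot: [-180.0, 0.1, -1.9]
force: [-9.4, -0.3, 5.2]
gripper_width: 34.6
```

servo_tool(motion=[0, 0, 0, 0, 0, 0, 30, 0, 0, 0, 0, 0, 0, 30])

```text
time_s: 15.85
ee_pos: [591.1, -139.9, 88.8]
ee_rot: [-180.0, 0.1, -1.9]
force: [-9.1, -0.3, 5.9]
gripper_width: 34.6
```

servo_tool(motion=[0.7, 0, 0.2, 0, -0.002, 0, 30, 0, 0, 0, 0, 0, 0, 30, 0, 0, 0, 0, 0, 0, 30])

```text
time_s: 16.1
ee_pos: [591.3, -139.9, 88.8]
ee_rot: [-180.0, 0.0, -1.9]
force: [-9.5, -1.1, 5.1]
gripper_width: 34.6
```

```bash
python3 - <<'E'
from h import *
F=[];P=[];R=[]
for i in range(6):
    b=grab_frame('scene');s=sensors.state();F.append(s['force']);P.append(s['ee_pos']);R.append(s['ee_rot'])
print(s['time_s'],np.mean(P,0),np.mean(F,0),np.mean(R,0))
E
```

```text
16.4 [ 591.30800488 -139.87269306   88.75110879] [-9.54465391 -1.29359202  5.41576892] [-1.79981820e+02  9.13785125e-03 -1.92645327e+00]
```

servo_tool(motion=[0.4, 0, 0, 0, -0.001, 0, 30, 0, 0, 0, 0, 0, 0, 30, 0, 0, 0, 0, 0, 0, 30, 0, 0, 0, 0, 0, 0, 30, 0, 0, 0, 0, 0, 0, 30, 0, 0, 0, 0, 0, 0, 30, 0, 0, 0, 0, 0, 0, 30, 0, 0, 0, 0, 0, 0, 30, 0, 0, 0, 0, 0, 0, 30, 0, 0, 0, 0, 0, 0, 30])

```text
time_s: 17.23
ee_pos: [591.3, -139.9, 88.7]
ee_rot: [-180.0, 0.0, -1.9]
force: [-10.6, -0.6, 6.6]
gripper_width: 34.8
```

servo_tool(motion=[0.5, 0, 0.3, 0, 0, 0, 30, 0, 0, 0, 0, 0, 0, 30, 0, 0, 0, 0, 0, 0, 30, 0, 0, 0, 0, 0, 0, 30, 0, 0, 0, 0, 0, 0, 30, 0, 0, 0, 0, 0, 0, 30, 0, 0, 0, 0, 0, 0, 30, 0, 0, 0, 0, 0, 0, 30, 0, 0, 0, 0, 0, 0, 30, 0, 0, 0, 0, 0, 0, 30])

```text
time_s: 18.07
ee_pos: [591.8, -139.9, 88.8]
ee_rot: [-180.0, 0.0, -1.9]
force: [-9.9, -0.2, 4.7]
gripper_width: 34.8
```

servo_tool(motion=[-1, 0, 0, 0, 0.001, 0, 30, -1, 0, 0, 0, 0.001, 0, 30, -1, 0, 0, 0, 0.001, 0, 30, -1, 0, 0, 0, 0.001, 0, 30, -1, 0, 0, 0, 0.001, 0, 30, -1, 0, 0, 0, 0.001, 0, 30, -1, 0, 0, 0, 0.001, 0, 30, -0.7, 0, 0, 0, 0.001, 0, 30, 0, 0, 0, 0, 0, 0, 30, 0, 0, 0, 0, 0, 0, 30])

```text
time_s: 18.9
ee_pos: [588.7, -139.7, 89.7]
ee_rot: [-180.0, -0.1, -1.9]
force: [-2.6, 0.4, -3.2]
gripper_width: 34.4
```

servo_tool(motion=[-1, 0, 0, 0, 0, 0, 30, -1, 0, -0.4, 0, 0.001, 0, 30, -0.2, 0, -0.3, 0, 0, 0, 30, 0, 0, -0.1, 0, 0, 0, 30, 0, 0, 0, 0, 0, 0, 30])

```text
time_s: 19.32
ee_pos: [586.7, -139.9, 89.2]
ee_rot: [180.0, -0.1, -1.9]
force: [0.3, 0.8, -1.9]
gripper_width: 34.4
```

servo_tool(motion=[0, 0, -0.1, 0, 0, 0, 30, 0, 0, 0, 0, 0, 0, 30])

```text
time_s: 19.48
ee_pos: [586.3, -139.9, 88.9]
ee_rot: [180.0, -0.0, -2.0]
force: [0.2, 0.6, -1.3]
gripper_width: 34.7
```

servo_tool(motion=[0, 0, -0.3, 0, 0, 0, 30, 0, 0, 0, 0, 0, 0, 30, 0, 0, 0, 0, 0, 0, 45, 0, 0, 0, 0, 0, 0, 60, 0, 0, 0, 0, 0, 0, 80, 0, 0, 0, 0, 0, 0, 80, 0, 0, 0, 0, 0, 0, 80])

```text
time_s: 20.07
ee_pos: [586.1, -139.9, 88.5]
ee_rot: [180.0, -0.0, -1.9]
force: [-0.8, -0.2, -0.7]
gripper_width: 64.6
```

servo_tool(motion=[0, 0, 5, 0, 0, 0, 80, 0, 0, 15, 0, 0, 0, 80, 0, 0, 25, 0, 0, 0, 80, 0, 0, 35, 0, 0, 0, 80, 0, 0, 35, 0, 0, 0, 80, 0, 0, 35, 0, 0, 0, 80, 0, 0, 20, 0, 0, 0, 80, 0, 0, 0, 0, 0, 0, 80])

```text
time_s: 20.73
ee_pos: [588.5, -140.4, 264.8]
ee_rot: [179.9, -0.6, -1.9]
force: [-0.3, 0.8, 0.3]
gripper_width: 72.9
```

servo_tool(motion=[-20, -20, 0, 0, 0, 0, 80, -25, -35, 0, 0, 0, 0, 80, -25, -35, 0, 0, 0, 0, 80, -25, -35, 0, 0, 0, 0, 80, -25, -35, 0, 0, 0, 0, 80, -20, -30, 0, 0, 0, 0, 80, -10, -20, 0, 0, 0, 0, 80, 0, 0, 0, 0, 0, 0, 80])

```text
time_s: 21.4
ee_pos: [436.5, -348.8, 257.6]
ee_rot: [179.9, 0.1, -2.2]
force: [0.5, -1.0, 0.7]
gripper_width: 73.0
```

```bash
python3 - <<'E'
from h import *
s=sensors.state();print(s['time_s'],s['ee_pos'],s['gripper_width'],s['force'])
a=save('scene','s9');b=save('top','t9')
e=a['image'][110:230,170:310,::-1];e=cv2.resize(e,(700,600),interpolation=cv2.INTER_CUBIC)
cv2.imwrite('pics/c14.png',np.clip(e.astype(float)*1.7,0,255).astype(np.uint8))
e=b['image'][125:245,255:395,::-1];e=cv2.resize(e,(700,600),interpolation=cv2.INTER_CUBIC)
cv2.imwrite('pics/c15.png',np.clip(e.astype(float)*1.5,0,255).astype(np.uint8))
E
```

```text
21.4 [ 436.4730948  -348.81176576  257.64638048] 73.04587794134966 [ 0.53104147 -1.00618698  0.66864401]
```

View pics/c14.png

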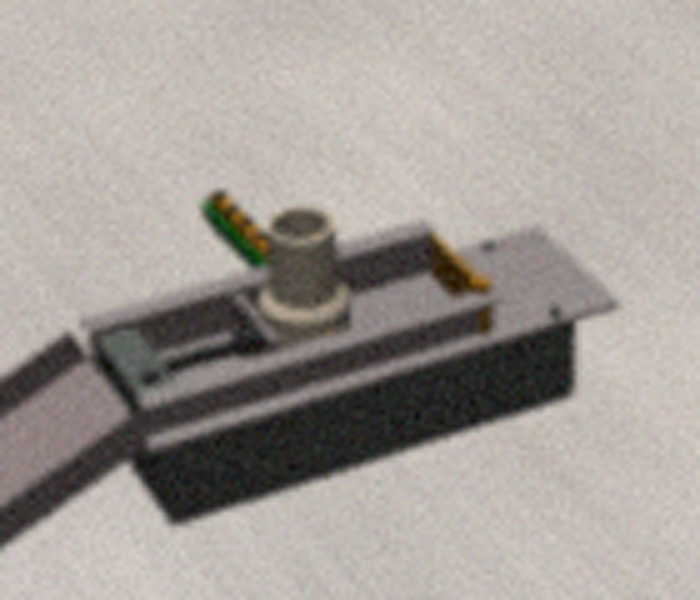

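View pics/c15.png

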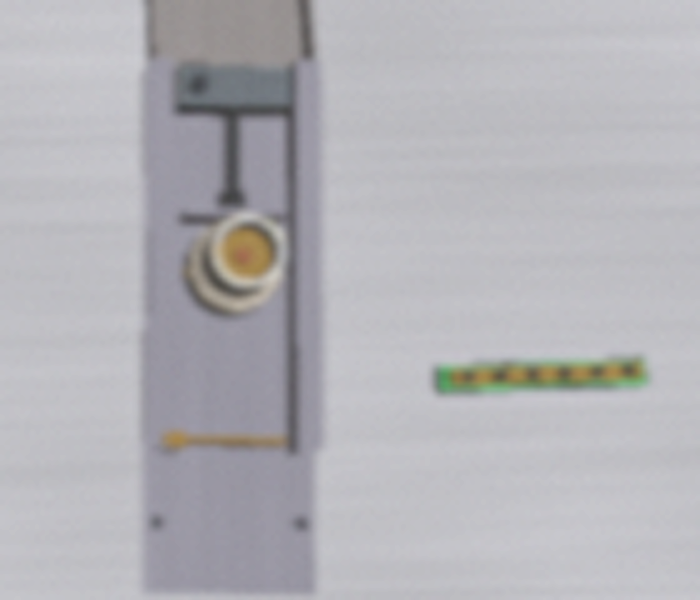

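```bash
python3 - <<'E'
from h import *
A=cloud(load('t0'));B=cloud(load('t9'))
def c(C,x0,x1,y0,y1,z0,z1):
    m=(C[...,0]>x0)&(C[...,0]<x1)&(C[...,1]>y0)&(C[...,1]<y1)&(C[...,2]>z0)&(C[...,2]<z1);return C[m].mean(0).round(1)
for r in [(420,490,265,330,25,45),(560,630,205,270,30,55),(500,565,-380,-240,12,28)]: print(c(A,*r),c(B,*r))
print('neck',c(B,560,620,-175,-105,68+60,82+60))
env.job_done()
E
```

```text
[456.4 300.8  33.5] [456.3 300.8  33.3]
[594.5 241.2  42.6] [594.1 241.1  42.8]
[ 532.7 -309.4   19.4] [ 532.5 -308.6   19.5]
neck [ 584.9 -139.3  134. ]
the job is handed in; nothing more can be done
```

The job is done and handed in at about 21 s of the 59 s allowed. I gripped the lamp holder by its neck, stood it on the lip and slid it along the floor through the gate. I then pressed it on the stop and held that for about 0.7 s. Afterwards I eased back until the stop was unloaded, let go and moved the arm clear.

- **Stop:** I felt contact when the holder's axis was about 87 mm past the gateway. The final push moved it about 4.3 mm, by tool position. The wrist read about 9.9 N, which fits roughly 8.6 N of spring plus floor friction. That is well short of the 10 mm end of travel.
- **Final pictures:**
  - The holder is upright about 85 mm past the gateway.
  - The gate is shut behind it.
  - The stop plate looks back where it stood.
- **Bystanders:** The insulator, connector and ground bar are within 1 mm of their starting places.

**What disagreed or went less smoothly:**
- **Tool height:** The cameras showed the real grasp point about 31 mm above the height the robot reported. I went by the cameras. The first descent stopped too high, and I corrected it before closing the fingers.
- **Downward push:** It reached about 18 N briefly while the holder was passing the gate. I reduced it straight after.
- **Floor contact:** The tool rose about 1 mm while backing off the stop, so the holder may have left the floor briefly before I set it down again. It may also have been barely touching the floor between the gate and the stop.

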